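# Release the toggle clamp and unload the manifold block

## Task

Release the toggle clamp on the steel fixture by flipping its red handle over centre, away from the block, until it stays open. Then take the aluminium block out of the fixture and set it down gently, upright and flat on the floor of the blue tray, leaving the clamp open.

Things in the scene. Friction and masses are not known exactly. Their poses are not given: they have to be found in the camera images.
- clamp (a joint): Hinge of the toggle clamp, rad. 0: shut, handle upright, arm level, its rubber pad pressing on the block. Grows as the handle swings away from the block; 1.65: fully open, handle level, arm upright, its tip 145 mm above the worktop. An over-centre spring pushes it shut below about 0.75 and open above: past 0.9 it snaps open and stays. Starting it takes about 6 N, 50 mm above the pivot.
- handle_grip (a point): Centre of the clamp handle's red grip, 19 mm thick, 58 long, upright when shut. Pivot 77 mm below (-z), 60 above the worktop. Handle and arm are one L-shaped lever; this frame turns with it: z up the handle, y the way it swings open (away from the block), x along the hinge. The 16 mm wide arm reaches 84 mm from the pivot along -y, its top 25 above the pivot.
- block_center (a point): Centre of the bare aluminium block, 44 (x) x 70 (y) x 44 high (z up), 0.25 kg, two 4 mm brass plugs on top. Stands on a fixed 12 mm steel plate among pins 8 mm high (2 mm play): two at each long side, 52 apart, one at each end; the middle of the long sides is free to grip across x. At the start its y points to the clamp, along handle_grip's y; pivot 90 mm that way.
- blue_tray_in (a point): Centre of the inner floor of the square blue tray (170 x 170 mm outside, walls and floor 4 mm thick, rim 14 mm above the worktop, fixed); x and y along its sides, z up. The grey tray of the same size is not the one.

How it is judged:
By the outcome, as a careful person would: the job done as asked, in the order asked, and still so for the second after the job is handed in, with the robot touching nothing.
It also fails if it takes over 58 s, if anything falls off the work surface, if the arm or the gripper's body presses on something with over 40 N, if the wrist force passes 120 N, or if a joint passes its speed limit or range.

## Robot

A 6-joint arm with a two-finger parallel gripper is mounted at the origin on a cart in front of the work surface, level with it; the furniture and walls round the work are solid. World frame = base frame: x ahead of the robot, y to its left, z up, the work surface at z = 0. Lengths are in m, angles in rad, forces in N, time in s.
With the tool pointing down it reaches from about 0.325 to 0.775 m from the base axis. Payload 5.5 kg.
Tool frame: the origin (TCP) lies between the finger pads; the fingertips stand 8 mm ahead of it and the grasp point (between the pads) lies 11 mm behind it (tcp_to_tips is the distance from the TCP to the fingertips, in m); z points along the fingers, y is the line along which they close (so a half turn about z gives the same grasp; the last joint's range is limited). The gripper opens to 88 mm and grips with 3 to 60 N. Pads are 20 mm wide; open, the fingers measure 115 mm over their backs; the gripper's body (75 mm by 178 mm) begins 61 mm behind the grasp point.
Start: joints at [-1.309, 0.091, 1.231, -0, 1.82, -0.057], TCP at [0.188, -0.57, 0.231] pointing down, gripper open.
Joint ranges: [-2.87, 2.87], [-0.86, 2.18], [0.17, 2.46], [-1.51, 4.65], [0.06, 2.69], [-2.65, 2.65]. Speed limits (rad/s): [2.57, 2.57, 3.01, 3.14, 3.14, 3.14].

## Interface

Orientations are given as a unit quaternion [w, x, y, z].
In Python, from bench import * gives the robot as it stands. Calls block until the motion is done:
- move_to(position, orientation): joint-space move of the TCP to a pose.
- move_l(position, speed=0.15, orientation=None): straight line of the TCP; orientation=None keeps the orientation; speed is the mean speed in m/s.
- movej(angles): joint-space move.
- gripper_open() and close(): open the fingers fully, or close them until they stop; the grip force is fixed at half the most.
- hold(seconds).
- inverse_kinematics(position, orientation): joint angles nearest the present ones, or None.
- state(): the state.
- get_image(name): name is "side" or "top"; returns a dict with "frame" (400x640x3 uint8, blue, green, red), "depth" (400x640 float32, m along the optical axis (not along the pixel's ray), 0 where there is no reading), "camera_matrix" (3x3 intrinsics, pixels), "view" (4x4, takes a point from world to camera coordinates). Camera axes: x right, y up, looking along -z (the intrinsics and any distortion apply to the point x, -y, -z); pixel columns grow to the right and rows downward; lengths in m; the calibration is good to about 2 mm. A picture is of the moment at which its call begins.
A pose or a line that the arm cannot do raises IKError and nothing moves.
- job_done(): hands the job in; it is judged then, once.
The state is a dict: "time": time; "joint_pos": joint angles; "dq": joint speeds; "joint_torque": joint torques, N m; "ee_pos": TCP position; "ee_rot": TCP orientation; "ft_force": force on the tool from outside, world axes, zero at the start; "moment": the same for the moment, N m; "finger_gap": finger opening in m; "finger_force": force on a finger pad.
Only numpy, scipy, OpenCV 4.12 (cv2) and the standard library are available. Lean on these libraries where they do the work, as an engineer would, in place of code of your own. Each camera call takes 0.05 s, during which the arm holds its last target. There are 200 camera calls.

## Working session

There is one attempt and no reset: what is moved stays moved. The work goes in short steps, each a Python script; the robot and the scene stay as the last script left them, time stands still between calls to the robot, and variables do not carry over. Pictures are saved under pics/ and viewed, at most 10 in all, crops included, and the job is handed in when it is done.

```bash
mkdir -p pics; ls
cat > h.py <<'E'
import numpy as np, cv2
from bench import *
def cloud(im):
    K=np.array(im["camera_matrix"]);V=np.array(im["view"]);d=im["depth"]
    v,u=np.mgrid[:d.shape[0],:d.shape[1]]
    p=np.stack([(u-K[0,2])/K[0,0]*d,-(v-K[1,2])/K[1,1]*d,-d,np.ones_like(d)],-1)
    return (p@np.linalg.inv(V).T)[...,:3]
E
python3 - <<'E'
from h import *
for n in("top","side"):
    im=get_image(n);cv2.imwrite(f"pics/{n}0.png",im["frame"]);np.savez(f"{n}0.npz",**im)
    print(n,np.linalg.inv(im["view"])[:3,3],im["camera_matrix"], (im["depth"]>0).mean())
print(state())
E
```

```text
pics
top [0.31416194 0.00987127 1.11029345] [[448.42597635   0.         315.78989024]
 [  0.         448.42597635 196.47100543]
 [  0.           0.           1.        ]] 0.99596484375
side [0.47459698 0.83769288 0.39707763] [[375.07571187   0.         320.79786794]
 [  0.         375.07571187 197.54342493]
 [  0.           0.           1.        ]] 0.9960390625
{'time': 0.1, 'joint_pos': array([-1.30869051e+00,  9.17591230e-02,  1.23175421e+00,  4.63687817e-06,
        1.81978829e+00, -5.66867029e-02]), 'dq': array([ 0.00100833, -0.00326978, -0.00247806,  0.00041515,  0.0006107 ,
        0.00024049]), 'joint_torque': array([ 1.14386861e-03, -4.47857201e+01, -4.07569778e+01,  6.98382617e-02,
        2.84912658e-02, -1.23417099e-04]), 'ee_pos': array([ 0.18799507, -0.56952641,  0.22964093]), 'ee_rot': array([-8.50212390e-04,  9.87322840e-01,  1.58722651e-01, -8.53739732e-05]), 'ft_force': array([ 0.18883212,  0.43002466, -0.14204714]), 'moment': array([ 0.01742737,  0.0525169 , -0.04134214]), 'finger_force': 0.0, 'finger_gap': 0.0880123184356726}
```

View pics/top0.png

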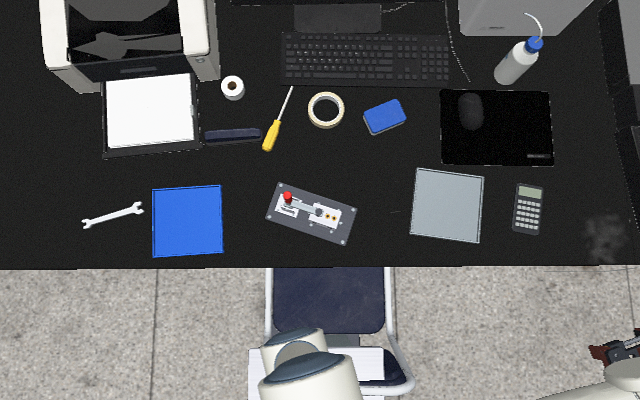

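View pics/side0.png

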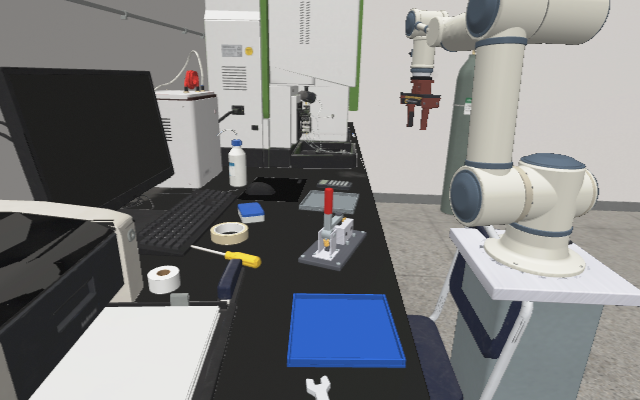

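The top view shows the red handle at about (288,197), the block at (325,216), the blue tray at (187,220) and the grey tray at (447,206). In the side view the handle is at (328,205), with the block behind it and the blue tray at (345,328).

```bash
cat > m.py <<'E'
from h import *
np.set_printoptions(precision=4,suppress=True)
for n in("top","side"):
    im=np.load(f"{n}0.npz");P=cloud(im);f=im["frame"].astype(int);b,g,r=f[...,0],f[...,1],f[...,2]
    x,y,z=P[...,0],P[...,1],P[...,2]
    near=(x>.2)&(x<.55)&(abs(y)<.25)&(z<.25)&(im["depth"]>0)
    R=near&(r>120)&(g<70)&(b<70)&(z>.03)
    q=P[R];print(n,"red",R.sum(),q.min(0),q.max(0),np.median(q,0))
    t=(x>.15)&(x<.55)&(y>.15)&(y<.5)&(b>100)&(r<90)&(z<.03)&(z>-.02)
    rc=cv2.minAreaRect(P[t][:,:2].astype(np.float32));print(" tray",t.sum(),rc,np.percentile(z[t],[2,50,98]))
    pl=near&(z>.007)&(z<.017)
    print(" plate",pl.sum(),cv2.minAreaRect(P[pl][:,:2].astype(np.float32)),np.median(z[pl]))
    bt=near&(z>.047)&(z<.065)&(y<.03)
    print(" blk",bt.sum(),cv2.minAreaRect(P[bt][:,:2].astype(np.float32)),np.median(z[bt]))
    br=bt&(r-b>60)&(r>120);print(" brass",br.sum(),P[br].mean(0)if br.any()else 0)
    hi=near&(z>.065)&~R;print(" arm",hi.sum(),cv2.minAreaRect(P[hi][:,:2].astype(np.float32)),np.median(z[hi]))
    vs,us=np.where(pl|bt|R|hi);print(us.min(),us.max(),vs.min(),vs.max())
    c=f.astype(np.uint8)[(slice(170,255) if n=="top" else slice(175,280)),(slice(255,370) if n=="top" else slice(285,385))]
    cv2.imwrite(f"pics/{n}c.png",cv2.resize(c,None,fx=5,fy=5,interpolation=2))
E
python3 m.py
```

```text
top red 35 [0.4824 0.0505 0.1505] [0.4981 0.0675 0.169 ] [0.4886 0.0589 0.1651]
 tray 4801 ((0.45818233489990234, 0.31334298849105835), (0.17368827760219574, 0.17096413671970367), 3.4878132343292236) [0.0001 0.0045 0.0157]
 plate 2540 ((0.44654756784439087, -0.0001913607120513916), (0.49989649653434753, 0.2034813016653061), 89.48837280273438) 0.0124080151974727
 blk 459 ((0.45981720089912415, -0.02452700212597847), (0.06976965069770813, 0.04379647970199585), 70.1098861694336) 0.05644453154205964
 brass 34 [ 0.4553 -0.0386  0.0602]
 arm 795 ((0.35079824924468994, 0.03173903748393059), (0.10074679553508759, 0.30273982882499695), 89.07373046875) 0.16485445788347908
212 416 183 338
side red 197 [0.4811 0.0577 0.111 ] [0.4978 0.0732 0.1681] [0.4893 0.0692 0.1426]
 tray 7865 ((0.45308396220207214, 0.30449068546295166), (0.17614947259426117, 0.19444173574447632), 3.5762832164764404) [0.0028 0.0057 0.0157]
 plate 1535 ((0.46740564703941345, 0.0002497434616088867), (0.16940049827098846, 0.5018970370292664), 1.640200138092041) 0.01335417732122074
 blk 178 ((0.45302462577819824, -0.017092034220695496), (0.0692368894815445, 0.0277250949293375), 70.34244537353516) 0.0570380485371641
 brass 9 [ 0.4518 -0.0344  0.0607]
 arm 1133 ((0.3543694019317627, 0.03632403910160065), (0.1014881581068039, 0.3093140721321106), 89.47237396240234) 0.14687769491895264
293 468 166 304
```

```bash
python3 -c "
import cv2,numpy as np
a=cv2.imread('pics/topc.png');b=cv2.imread('pics/sidec.png')
h=525;b=cv2.copyMakeBorder(b,0,0,0,0,0);a=cv2.copyMakeBorder(a,0,h-a.shape[0],0,0,0)
o=np.hstack([a,b]);print(o.shape);cv2.imwrite('pics/c.png',cv2.resize(o,(800,int(o.shape[0]*800/o.shape[1]))))"
```

```text
(525, 1075, 3)
```

View pics/c.png

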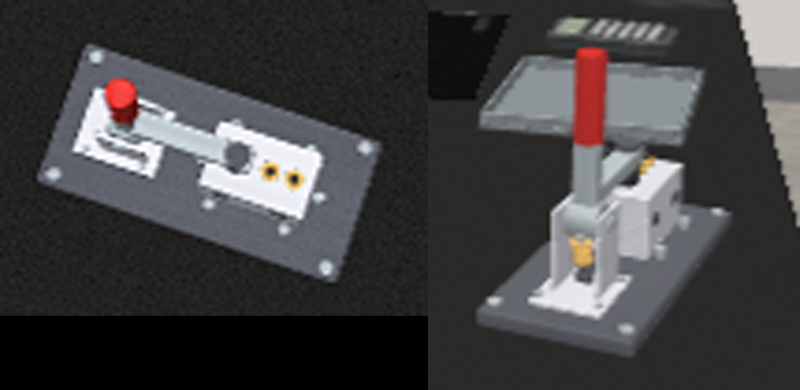

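The crop shows the arm lying over the block's left end, the two brass plugs clear of it, and free long sides. The measurements agree with the sizes given:

| Point | Measured position | Check |
|---|---|---|
| Block centre | (0.460, -0.0245) | top at z 0.056, 70x44, long axis at 70° |
| Handle | (0.489, 0.060) | 90 mm along that axis from the block |
| Tray | (0.458, 0.313) | about 171 mm square |

I'll flip the clamp first with closed fingers.

```bash
cat >> h.py <<'E'
from scipy.spatial.transform import Rotation as Ro
np.set_printoptions(precision=4,suppress=True)
B=np.array([.4598,-.0245]); A=np.deg2rad(70.4)
def ori(a):  # tool down, closing axis (tool y) across direction a; pick the wrist turn nearest to the middle
    h=np.array([np.sin(a),-np.cos(a),0]);z=np.array([0,0,-1.]);out=[]
    for s in(1,-1):
        y=s*h;q=Ro.from_matrix(np.stack([np.cross(y,z),y,z],1)).as_quat(scalar_first=True)
        j=inverse_kinematics([.46,.05,.25],q)
        if j is not None: out.append((abs(j[5]),q))
    return min(out,key=lambda t:t[0])[1]
d=np.array([np.cos(A),np.sin(A)]);PV=B+.09*d
def st(m):
    s=state();print(m,round(s["time"],2),s["ee_pos"],s["ft_force"],round(s["finger_gap"],4),round(s["finger_force"],1))
E
cat > a.py <<'E'
from h import *
q=ori(A)
W=lambda dy,z:[*(PV+dy*d),z]
close()
move_to(W(-.05,.27),q);st("above")
move_l(W(-.05,.143),.15);st("pre")
for t in np.arange(0,1.31,.13):
    off=.0095+.010*np.cos(t)
    move_l(W(.075*np.sin(t)-off*np.cos(t), .06+.075*np.cos(t)+off*np.sin(t)+.008),.06);st(f"{t:.2f}")
p=state()["ee_pos"];move_l([p[0],p[1],.27],.2);st("up")
for n in("top","side"):
    im=get_image(n);np.savez(f"{n}1.npz",**im)
    s=(slice(150,270),slice(230,390)) if n=="top" else (slice(160,280),slice(260,420))
    c=cv2.resize(im["frame"][s],None,fx=2.5*2,fy=5,interpolation=2);cv2.imwrite(f"pics/{n}1.png",c)
E
python3 a.py; python3 -c "
import cv2,numpy as np
cv2.imwrite('pics/p1.png',cv2.resize(np.hstack([cv2.imread(f'pics/{n}1.png') for n in ('top','side')]),(800,300)))"
```

```text
above 3.76 [0.4733 0.0125 0.2699] [-0.4604 -0.7569 -0.3687] 0.0002 0.0
pre 4.76 [0.4738 0.0131 0.1442] [ 0.0426 -0.4377  0.7003] 0.0005 0.0
0.00 5.42 [0.4834 0.0417 0.1432] [-1.4761 -3.2621  2.6781] 0.0008 1.8
0.13 5.73 [0.4865 0.051  0.1443] [-1.5451 -3.1346 -1.0676] 0.0006 1.7
0.26 6.06 [0.49   0.061  0.1451] [-1.9261 -2.4672 -1.9595] 0.0006 1.5
0.39 6.38 [0.4937 0.0709 0.1446] [-2.068  -2.3899 -1.4953] 0.0007 1.2
0.52 6.71 [0.4974 0.0808 0.1423] [-0.6048 -2.0619 -0.2658] 0.0004 0.8
0.65 7.03 [0.5008 0.0906 0.1383] [-0.2793 -1.3887  0.6698] 0.0002 0.3
0.78 7.37 [0.5037 0.0994 0.1326] [-0.4245  0.6794 -0.4456] 0.0005 0.0
0.91 7.7 [0.5064 0.1073 0.1258] [ 0.5661 -0.0822 -0.4601] 0.0001 0.0
1.04 8.03 [0.509  0.1145 0.1179] [0.3035 0.6043 0.0355] 0.0004 0.0
1.17 8.37 [0.5111 0.1206 0.109 ] [ 0.2248 -0.3135  1.0001] 0.0005 0.0
1.30 8.7 [0.5128 0.1254 0.0991] [ 0.3711 -0.1768  0.2913] 0.0006 0.0
up 9.7 [0.5125 0.1253 0.2687] [-0.169   0.3105 -0.7218] 0.0004 0.0
```

View pics/p1.png

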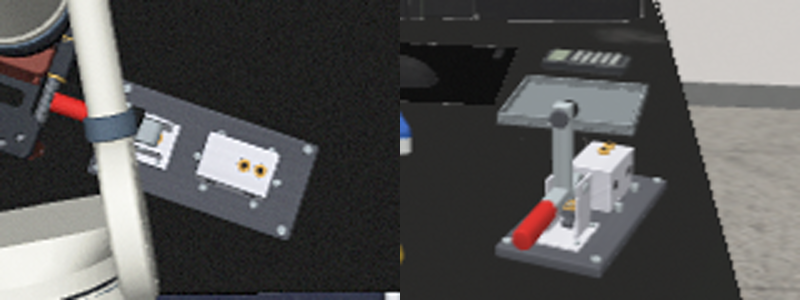

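The clamp is open: the handle lies level and the arm stands upright. The block stands in its pins with its top fully visible, so I'll re-measure it, grasp and lift.

```bash
cat > b.py <<'E'
from h import *
for n in("top","side"):
    im=np.load(n+"1.npz");P=cloud(im);dd=P[...,:2]-B
    m=(np.hypot(dd[...,0],dd[...,1])<.05)&(P[...,2]>.05)&(P[...,2]<.063)&(im["depth"]>0)
    rc=cv2.minAreaRect(P[m][:,:2].astype(np.float32));print(n,rc,np.median(P[m][:,2]))
    if n=="top": c=np.array(rc[0])
if np.hypot(*(c-B))>.004: raise SystemExit("block moved?")
c=(c+B)/2
q=ori(A);gripper_open()
move_l([*c,.27],.25,orientation=q)
move_l([*c,.10],.2);move_l([*c,.029],.06);st("at")
close();st("closed")
move_l([*c,.06],.05);st("lift")
move_l([*c,.22],.2);st("up")
im=get_image("side");cv2.imwrite("pics/s2.png",cv2.resize(im["frame"][100:280,240:480],None,fx=3,fy=3,interpolation=2))
E
python3 b.py
```

```text
top ((0.46001917123794556, -0.024316400289535522), (0.06993888318538666, 0.043864838778972626), 70.8429183959961) 0.05652015964226009
side ((0.46081283688545227, -0.02012595161795616), (0.06965816766023636, 0.04449063912034035), 70.74713897705078) 0.05760635674870057
at 14.29 [ 0.4603 -0.0244  0.0295] [0.1538 0.4414 0.6122] 0.0879 0.0
closed 15.04 [ 0.4599 -0.0244  0.029 ] [-0.5395 -0.7558 -0.8691] 0.0438 30.0
lift 15.81 [ 0.4598 -0.0244  0.0599] [-0.8541 -0.3976 -2.7114] 0.0439 30.0
up 16.76 [ 0.4595 -0.0243  0.2184] [-0.0828  0.2213 -3.2372] 0.0438 30.0
```

View pics/s2.png

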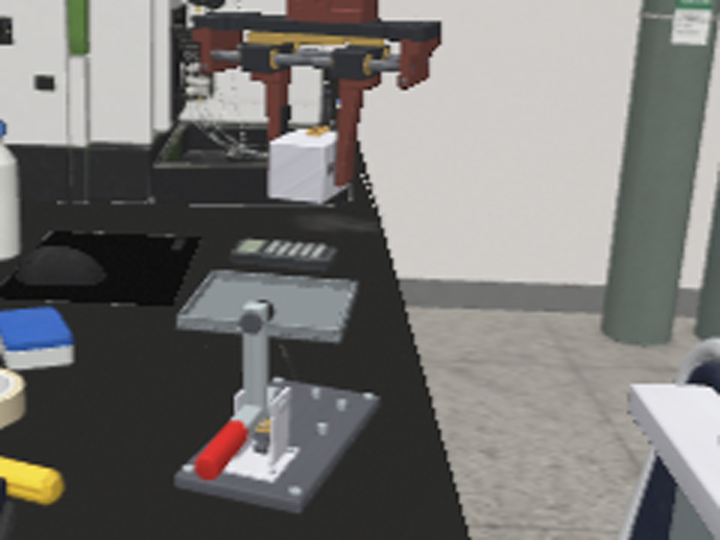

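The block hangs level between the fingers and the clamp stays open. Next I'll carry it to the tray and lower it in small steps until the wrist feels the floor.

```bash
cat > c.py <<'E'
from h import *
T=np.array([.458,.313]);q=ori(np.deg2rad(93.5))
p=state()["ee_pos"];move_l([p[0],p[1],.24],.15)
move_l([*T,.24],.2,orientation=q);st("over")
move_l([*T,.06],.15);move_l([*T,.026],.04);hold(.3);f0=state()["ft_force"][2];st("near")
z=.026
while z>.0175:
    z-=.0007;move_l([*T,z],.02);hold(.08);f=np.mean([state()["ft_force"][2]-f0])
    print(round(z,4),round(f,2))
    if f>3:break
st("down");hold(.2);gripper_open();st("open")
move_l([*T,.12],.08);move_l([*T,.25],.2)
move_l([.46,.0,.27],.25);st("away")
for n in("top","side"):
    im=get_image(n);np.savez(n+"3.npz",**im);cv2.imwrite(f"pics/{n}3.png",im["frame"])
    P=cloud(im);dd=P[...,:2]-T
    m=(np.abs(dd).max(-1)<.07)&(P[...,2]>.03)&(P[...,2]<.07)&(im["depth"]>0)
    m2=m&(P[...,2]>.042);print(n,cv2.minAreaRect(P[m2][:,:2].astype(np.float32)),np.median(P[m2][:,2]))
cv2.imwrite("pics/p3.png",np.hstack([cv2.imread("pics/top3.png")[120:270,130:380],cv2.imread("pics/side3.png")[170:400:,250:450][:150*0+230][:150]]) if 0 else cv2.resize(cv2.imread("pics/side3.png")[160:380,230:450],None,fx=2.7,fy=2.7))
E
python3 c.py
```

```text
over 18.93 [0.4582 0.3123 0.2402] [ 0.504   1.1017 -3.3081] 0.0437 30.0
near 21.57 [0.4581 0.3131 0.0262] [-1.3566  0.7579 -3.3352] 0.044 30.0
0.0253 -0.13
0.0246 -0.48
0.0239 0.72
0.0232 0.55
0.0225 0.81
0.0218 0.55
0.0211 0.94
0.0204 5.54
down 24.24 [0.458 0.313 0.021] [-1.5082 -0.8007  2.2056] 0.0439 30.0
open 25.27 [0.458  0.313  0.0204] [-0.1082 -0.9968  0.2682] 0.0878 0.0
away 28.87 [0.4599 0.0007 0.2698] [ 0.4519 -0.1117  0.5265] 0.0876 0.0
top ((0.4584285616874695, 0.3131391108036041), (0.04405785724520683, 0.07185862958431244), 3.3501293659210205) 0.04827014431886856
side ((0.45808956027030945, 0.31522873044013977), (0.04402458667755127, 0.07306058704853058), 4.022308349609375) 0.049331712588904564
```

View pics/p3.png

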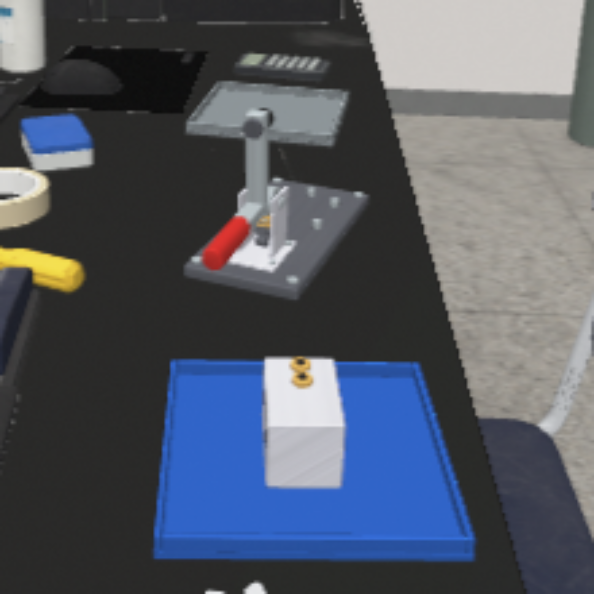

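View pics/top3.png

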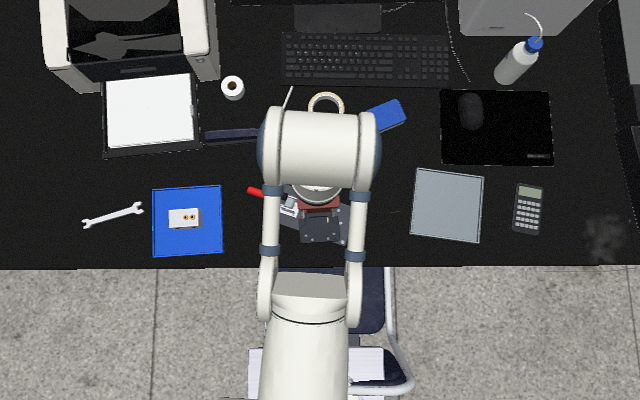

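The block stands flat in the middle of the blue tray (top view, pixel (184,218)), with its top at 0.048 m. The clamp is open and the gripper is clear of everything.

```bash
python3 -c "
from bench import *
print(job_done())"
```

```text
the job is handed in; nothing more can be done
None
```

The job is handed in: the clamp stays open and the block stands upright and flat in the middle of the blue tray, finished at about 29 s of the 58 s allowed.

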